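# Hold a freshly glued maze bumper down with a push rod

## Robot

A 7-joint arm with a two-finger parallel gripper is mounted at the origin on the work surface. World frame = base frame: x ahead of the robot, y to its left, z up, the work surface at z = 0. Lengths are in m, angles in rad, forces in N, time in s.
With the tool pointing down it reaches from about 0.4 to 0.85 m from the base axis. Payload 10.4 kg.
Tool frame: the origin (TCP) lies between the finger pads; the fingertips stand 11 mm ahead of it and the grasp point (between the pads) lies 8 mm behind it; z points along the fingers, y is the direction in which the jaws open and shut (so a half turn about z gives the same grasp; the last joint's range is limited). The gripper opens to 87 mm and grips with 3 to 60 N. Pads are 19 mm wide; open, the fingers measure 117 mm over their backs; the gripper's body (75 mm by 190 mm) begins 51 mm behind the grasp point.
Start: joints at [-1.167, 0.332, -0.065, 1.46, 0.022, 1.35, -0.088], TCP at [0.259, 0.569, 0.234] pointing down, gripper open.
Joint ranges: [-2.6, 2.6], [-0.5, 2.12], [-1.47, 1.34], [0.16, 2.42], [-1.27, 4.41], [0.06, 2.06], [-2.6, 2.6]. Speed limits (rad/s): [2.22, 2.22, 2.79, 2.79, 3.14, 3.14, 3.14].

## Interface

Orientations are given as a unit quaternion [x, y, z, w].
In Python, from bench import r, eyes gives the robot as it stands.
- The arm moves only by the shell command python3 -m inch 'ROWS' [FORCE]. ROWS is a JSON object of lists of equal length, an entry for each row: "translation": the shift along the world's x, y, z scaled (see below), a list of three; "rot": the turn, a rotation vector about the world's x, y, z scaled (see below), a list of three; "jaw": the finger opening in mm, from 0 to 87. In form: {"translation": [[tx, ty, tz], ...], "rot": [[ax, ay, az], ...], "jaw": [jaw, ...]}. A call has 1 to 20 rows; each row is the pose to reach, as a shift and turn from the pose measured when the call began; what a row does not reach only later rows make up. The controller multiplies each number of a shift by 100 mm and each number of a turn by 60 degrees. A row lasts 1/10 s, in which the tool goes at most 50 mm and 8.59 degrees, less where a joint would pass 70% of its speed; a pose out of reach is approached as far as the arm can. A call with a number of a shift or a turn outside -1 to 1 is refused whole. A call with a gripper value outside its range is refused whole. The fingers move at their own pace and stop on an object; FORCE is the grip in N (left out, the last holds). Time passes only in rows, so rows that repeat a pose let the fingers close. It gives the time, the measured TCP pose, the force and the opening at its end, in the units of the state.
- r.read_state(): the state, without advancing time (a new reading comes with each control period).
- eyes.camera(name): name is "side" or "top" or "wrist"; returns the picture (400x640x3 uint8, blue, green, red); there is no depth.
- eyes.calibration(name): a dict with "fx", "fy", "cx", "cy" (pixels), "R" (3x3) and "t" (3): a world point X has camera coordinates R X + t; the wrist camera has in their place "hand_eye" (4x4, takes a point from camera to tool coordinates, whose origin is the TCP and whose axes are the flange's). Camera axes: x right, y down, z forward; pixel columns grow to the right and rows downward; lengths in m; the calibration is good to about 2 mm. A picture is of the moment at which its call begins: read the wrist's pose just before it. calibration takes no time and is no camera call.
- r.close_job(): hands the job in, once; it reports no verdict.
The state is a dict: "time": time; "joint_positions": joint angles; "joint_vel": joint speeds; "joint_torque": joint torques, N m; "ee_pos": TCP position; "eef_rot": TCP orientation; "ft_force": force on the tool from outside, world axes, zero at the start; "torque": the same for the moment, N m; "width": finger opening in m.
Only numpy, scipy, OpenCV 4.12 (cv2) and the standard library are available. Lean on these libraries where they do the work, as an engineer would, in place of code of your own. Each camera call takes 0.05 s, during which the arm holds its last target. There are 200 camera calls.

## Task

The white bumper disc with the red spot in the cardboard marble maze has just been glued to its spring. Take the orange-handled push rod out of its wooden block, pass it down through the hole of the wooden bridge above that disc, set its foot on the red spot, and with the rod upright press the disc gently down to about half of its spring travel. Finish while still gripping the rod and holding the disc pressed; do not press on the blue and green bumpers and leave the other things on the table where they are.

Things in the scene. Friction and masses are not known exactly. Their poses are not given: they have to be found in the camera images.
- push_rod: The tool: an upright aluminium rod, 10 mm diameter, with a square orange handle at its top (22 x 22 mm, 45 mm tall). Whole length 160 mm, mass about 0.08 kg. Origin: centre of the foot (bottom end); z runs up the rod to the handle; x and y are square to the handle's flat sides. The handle spans 115 to 160 mm above the origin (its middle 137.5 mm). It starts standing loosely in the wooden block, foot 35 mm below the block's top.
- block: Dark wooden block that holds the push rod, 70 x 70 mm, 50 mm tall, fixed. One blind hole in the middle, 11.5 mm wide, 35 mm deep. Origin: centre of its underside, on the table; z up. Nothing beside it reaches as high as the rod's handle (the glue stick, 75 mm tall, may stand about 40 mm off).
- maze: Cardboard marble maze, fixed: an open tray 190 mm (x) by 290 mm (y), walls 30 mm high, with a wooden bridge along its y axis on two posts. The bridge bar is 32 mm wide (x), 254 mm long (y), its underside 88 mm and its top 100 mm above the table; nothing stands higher. Three vertical through holes, 16 mm diameter, lie in it at x = 0, y = -60, 0 and +60 mm, each straight above the centre of one bumper. Origin: centre of the tray's underside, on the table; z up.
- glued_base: The freshly glued bumper: a round white disc (48 mm diameter, 8 mm thick) with a red spot (16 mm diameter) in its middle, on a coil spring on the maze floor, under one of the three holes (which one varies). Origin: centre of its foot on the tray floor, 5 mm above the table; the disc's top is 35 mm above the table when not pressed.
- red_spot (a point): Centre of the red spot on the top face of the white disc; it sinks with the disc. It lies straight below the middle of its bridge hole: at rest 35 mm above the table, 53 mm below the bar's underside.
- glued_disc (a joint): How far the white disc is pressed down, in m: 0 at rest, 0.014 at its bottom stop. The spring takes about 0.6 N per mm, so half travel (7 mm) is about 4 N.
- bumper_blue: Plain blue bumper disc, same size as the white one, already dry and rigid, under another of the holes. Origin: centre of its foot on the tray floor, top 30 mm above it.
- bumper_green: Plain green bumper disc, as the blue one, under the remaining hole. Origin: centre of its foot on the tray floor, top 30 mm above it.
- glue_stick: Bystander: standing yellow glue stick with a red cap, 28 mm diameter, 75 mm tall, loose. Origin: centre of its underside.
- eraser: Bystander: white eraser, 45 x 22 x 13 mm, loose. Origin: centre of its underside.
- ruler: Bystander: flat blue ruler, 30 x 200 x 4 mm (long in y), loose. Origin: centre of its underside.
Things that resemble listed ones, but are neither listed nor needed, are in the scene too. Of the things like the push_rod, leave any that is purple; of the rest the larger one is meant.

How it is judged:
By the outcome, as a careful person would: the job done as asked, in the order asked, and still so for the second after the job is handed in, while the arm keeps its last pose, push and grip.
It also fails if it takes over 46 s, if anything falls off the work surface, if the arm or the gripper's body presses on something with over 40 N, if the wrist force passes 120 N, or if a joint passes its speed limit or range.

## Working session

There is one attempt and no reset: what is moved stays moved. The work goes in short steps, Python scripts to look and compute and a shell command to move; the robot and the scene stay as the last step left them, time stands still between calls to the robot, and variables do not carry over. Pictures are saved under pics/ and viewed, about 8 in all and at most 12, crops included, and the job is handed in when it is done.

```bash
ls && mkdir -p pics
python3 - <<'E'
from bench import r, eyes
import cv2
s=r.read_state(); print(s['time'],s['ee_pos'],s['eef_rot'],s['width'],s['ft_force'])
for n in('top','side'):
    cv2.imwrite(f'pics/{n}0.png',eyes.camera(n)); c=eyes.calibration(n); print(n,c)
print(eyes.calibration('wrist'))
E
```

```text
pics
0.0 [0.25853903 0.56859919 0.23275399] [ 2.11761506e-01  9.77321114e-01 -6.96090987e-04 -1.43701315e-04] 0.08708801083051292 [ 0.23984311 -0.75809026  0.90933319]
top {'fx': 475.83815447903993, 'fy': 475.83815447903993, 'cx': 319.113445597254, 'cy': 193.84654714493647, 'R': array([[-0.02407774, -0.99966746, -0.0092323 ],
       [-0.99917577,  0.02436574, -0.03246676],
       [ 0.03268092,  0.00844296, -0.99943017]]), 't': array([0.04947261, 0.53631379, 0.89177874])}
side {'fx': 489.58746804062736, 'fy': 489.58746804062736, 'cx': 318.2507724883336, 'cy': 195.2199575232695, 'R': array([[ 0.8304002 , -0.55702599, -0.01255187],
       [-0.35283801, -0.50829989, -0.78558039],
       [ 0.43120858,  0.6567749 , -0.61863228]]), 't': array([-0.4580522 ,  0.24768492,  0.808648  ])}
{'fx': 311.7958212977535, 'fy': 311.7958212977535, 'cx': 315.0797832971304, 'cy': 195.6040082073701, 'hand_eye': array([[ 2.81224226e-04, -9.52749301e-01, -3.03757619e-01,
         8.47932202e-02],
       [ 9.99999263e-01,  6.26732856e-04, -1.03995835e-03,
         6.82931711e-04],
       [ 1.18119447e-03, -3.03757103e-01,  9.52748775e-01,
        -1.50974103e-01],
       [ 0.00000000e+00,  0.00000000e+00,  0.00000000e+00,
         1.00000000e+00]])}
```

View pics/top0.png

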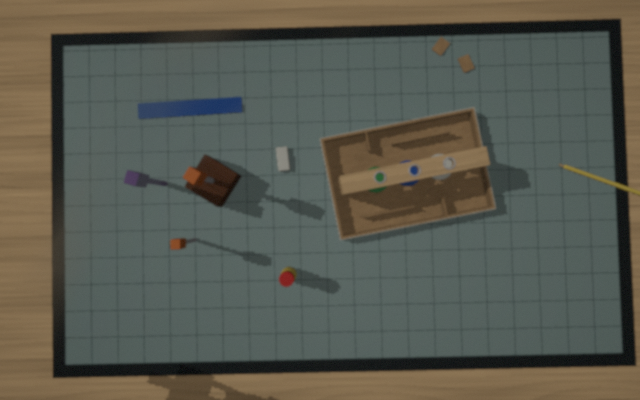

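View pics/side0.png

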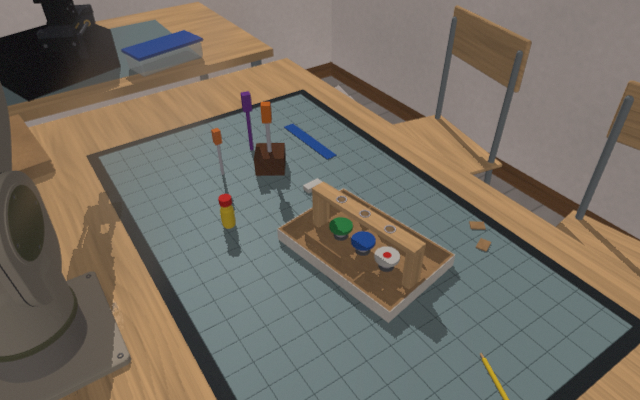

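```bash
cat > h.py <<'E'
import numpy as np,cv2
from bench import r,eyes
from scipy.spatial.transform import Rotation as Ro
def ray(n,uv,s=None):
    c=eyes.calibration(n); d=np.array([(uv[0]-c['cx'])/c['fx'],(uv[1]-c['cy'])/c['fy'],1])
    if n=='wrist':
        H=c['hand_eye']; s=s or r.read_state(); R=Ro.from_quat(s['eef_rot']).as_matrix()
        return R@H[:3,3]+s['ee_pos'],R@H[:3,:3]@d
    return -c['R'].T@c['t'],c['R'].T@d
def on(n,uv,z,s=None):
    o,d=ray(n,uv,s); return o+d*(z-o[2])/d[2]
def proj(n,X):
    c=eyes.calibration(n); p=c['R']@X+c['t']; return np.array([c['fx']*p[0]/p[2]+c['cx'],c['fy']*p[1]/p[2]+c['cy']])
def tri(rs):
    A=0;b=0
    for o,d in rs:
        d=d/np.linalg.norm(d); P=np.eye(3)-np.outer(d,d); A=A+P; b=b+P@o
    return np.linalg.solve(A,b)
def blobs(im,lo,hi,amin=20):
    h=cv2.cvtColor(im,cv2.COLOR_BGR2HSV); m=cv2.inRange(h,np.array(lo),np.array(hi))
    n,l,st,ce=cv2.connectedComponentsWithStats(m)
    return [(st[i],ce[i],(l==i).astype(np.uint8)) for i in range(1,n) if st[i][4]>=amin]
E
python3 - <<'E'
from h import *
t=cv2.imread('pics/top0.png');s=cv2.imread('pics/side0.png')
for n,im in(('top',t),('side',s)):
  for nm,lo,hi in(('or',(4,150,120),(14,255,255)),('red',(0,170,110),(3,255,255)),('pur',(125,80,50),(150,255,255))):
    for st,c,m in blobs(im,lo,hi,8): print(n,nm,st,c.round(1))
a=cv2.resize(t[130:270,110:250],(400,400),interpolation=cv2.INTER_CUBIC)
b=cv2.resize(s[80:190,200:310],(400,400),interpolation=cv2.INTER_CUBIC)
c=cv2.resize(t[130:200,330:500],(400,165),interpolation=cv2.INTER_CUBIC)
d=cv2.resize(s[180:290,300:440],(400,200),interpolation=cv2.INTER_CUBIC)
d=cv2.resize(s[180:290,300:440],(400,314)) [:200] if 0 else d
c=cv2.copyMakeBorder(c,0,35,0,0,cv2.BORDER_CONSTANT)
cv2.imwrite('pics/crop.png',np.vstack([np.hstack([a,b]),np.hstack([c,d])]))
E
```

```text
top or [184 168  15  15 137] [191.2 175.1]
top or [171 240   8   9  70] [174.6 244. ]
top red [280 272  13  13 127] [286.3 278.5]
top pur [126 173  12  11  83] [131.2 177.5]
side or [261 102  10  21 172] [265.2 111.5]
side or [212 128   8   8  39] [215.7 131.4]
side red [219 194  12  13 114] [224.5 199.5]
side red [384 252   7   5  26] [386.7 254.4]
side pur [241  92  12  58 294] [247.2 113.2]
```

View pics/crop.png

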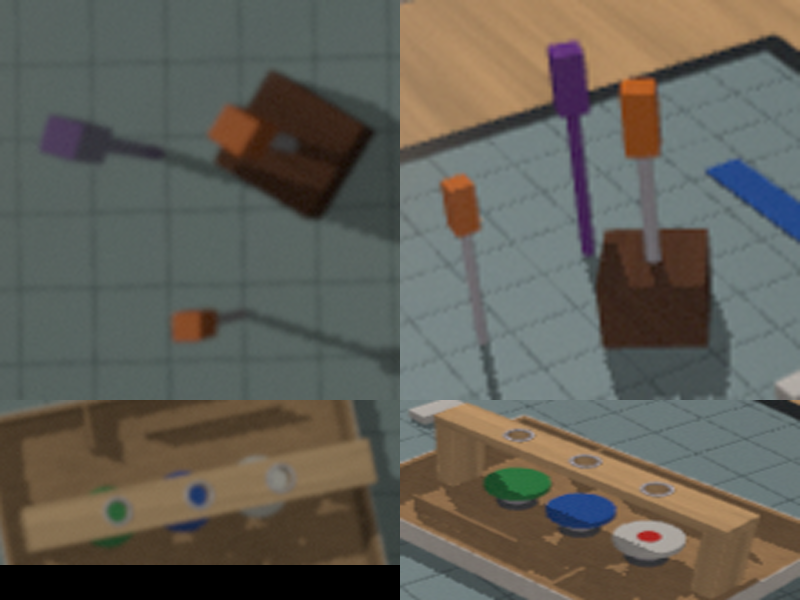

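Run:
```python
from h import *
print('spot side',on('side',(386.7,254.4),.035).round(4))
for uv in((379.7,177.1),(414.2,169.9),(449,162.7)): print('hole top',on('top',uv,.1).round(4))
for uv in((519,435),(586,461),(657,489)): print('hole side',on('side',(300+(uv[0]-400)*.35,180+(uv[1]-400)*.55),.1).round(4))
X=tri([ray('top',(191.2,175.1)),ray('side',(265.2,111.5))]);print('handle',X.round(4))
print('handle top', on('top',(191.2,175.1),.172).round(4),'side mid',on('side',(265.2,111.5),.1525).round(4))
print('red cap',on('top',(286.3,278.5),.075).round(4))
print('purple', tri([ray('top',(131,177.5)),ray('side',(246.5,101))]).round(4), 'small',on('top',(174.6,244),.12).round(4))
# handle yaw from top view mask; block outline
t=cv2.imread('pics/top0.png')
for lo,hi,z in(((4,150,120),(14,255,255),.175),((0,60,15),(20,255,90),.05)):
  for st,c,m in blobs(t,lo,hi,100):
    if not(180<c[0]<230 and 150<c[1]<210):continue
    q=cv2.boxPoints(cv2.minAreaRect(cv2.findNonZero(m)))
    P=np.array([on('top',p,z) for p in q]); e=np.diff(P[:3],axis=0)
    print(q.round(),P.mean(0).round(3),[(np.linalg.norm(v).round(4),np.degrees(np.arctan2(v[1],v[0])).round(1)) for v in e])
q=Ro.from_quat(r.read_state()['eef_rot']).as_matrix();print(q.round(3))
```

```text
spot side [ 0.5805 -0.1872  0.035 ]
hole top [ 0.5604 -0.068   0.1   ]
hole top [ 0.5712 -0.127   0.1   ]
hole top [ 0.582  -0.1864  0.1   ]
hole side [ 0.5597 -0.071   0.1   ]
hole side [ 0.5704 -0.1301  0.1   ]
hole side [ 0.5806 -0.1886  0.1   ]
handle [0.5682 0.2397 0.1486]
handle top [0.566  0.2334 0.172 ] side mid [0.5652 0.233  0.1525]
red cap [0.3888 0.0967 0.075 ]
purple [0.5696 0.3428 0.1313] small [0.4564 0.2771 0.12  ]
[[183. 177.]
 [190. 167.]
 [199. 173.]
 [193. 183.]] [0.566 0.233 0.175] [(np.float64(0.0184), np.float64(-34.7)), (np.float64(0.0177), np.float64(-124.9))]
[[182. 185.]
 [202. 152.]
 [240. 175.]
 [221. 208.]] [0.566 0.231 0.05 ] [(np.float64(0.0693), np.float64(-32.0)), (np.float64(0.0816), np.float64(-122.3))]
[[-0.91   0.414 -0.   ]
 [ 0.414  0.91  -0.001]
 [-0.    -0.001 -1.   ]]
```

Rods in the top picture: the purple one at (131,178) is excluded. Of the two orange ones, (191,175) stands in the block and (175,244) is smaller. The one in the block is meant, because it is larger. The red spot, in the side view at (387,254), lies under the right-hand hole at top (449,163). I'm moving above the handle now.

```bash
python3 -m inch '{"translation":[[0.3,-0.3,0.1],[0.6,-0.65,0.2],[0.9,-1,0.2]],"rot":[[0,0,-0.05],[0,0,-0.1],[0,0,-0.16]],"jaw":[87,87,87]}' 30
python3 -m inch '{"translation":[[0.3,-0.3,0],[0.6,-0.65,0],[0.9,-1,0]],"rot":[[0,0,0],[0,0,0],[0,0,0]],"jaw":[87,87,87]}'
python3 -m inch '{"translation":[[0.3,-0.3,0],[0.6,-0.65,0],[0.9,-1,0],[0.9,-1,0],[0.9,-1,0]],"rot":[[0,0,0],[0,0,0],[0,0,0],[0,0,0],[0,0,0]],"jaw":[87,87,87,87,87]}'
```

```text
time: 0.4
ee_pos: [0.3496, 0.4678, 0.2537]
eef_rot: [0.294, 0.956, 0.0, 0.0]
ft_force: [0.7, 0.6, 0.3]
width: 0.087
time: 0.7
ee_pos: [0.4405, 0.3661, 0.2536]
eef_rot: [0.293, 0.956, -0.0, -0.0]
ft_force: [0.7, 0.7, 1.2]
width: 0.0871
time: 1.2
ee_pos: [0.5308, 0.265, 0.2531]
eef_rot: [0.295, 0.956, -0.0, -0.0]
ft_force: [-0.2, 1.7, 0.3]
width: 0.0867
```

Run:
```python
from h import *
s=r.read_state(); im=eyes.camera('wrist'); cv2.imwrite('pics/w1.png',im)
for st,c,m in blobs(im,(4,150,90),(14,255,255),60):
    q=cv2.boxPoints(cv2.minAreaRect(cv2.findNonZero(m))); print(st,c.round(1),on('wrist',c,.16,s).round(4))
```

```text
[265 102  27  26 411] [277.9 114.3] [0.4557 0.2822 0.16  ]
[ 293  229   27   44 1091] [305.9 250.8] [0.5623 0.2341 0.16  ]
```

View pics/w1.png

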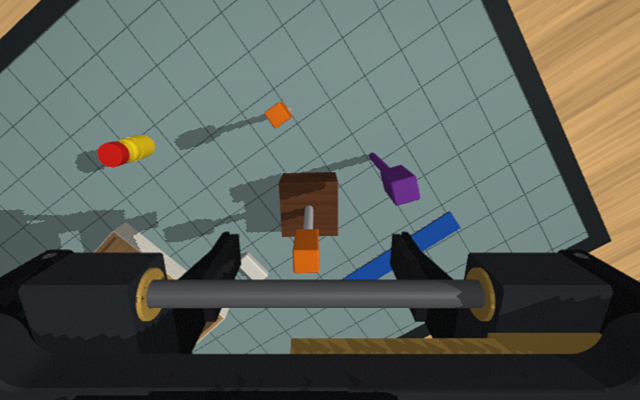

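The handle sits at wrist pixel (306,250), square to the jaws. The block is below it and the purple rod is clear at (400,185).

Run:
```python
from h import *
im=cv2.imread('pics/w1.png')
for y in(235,240,245,250,255,260,265,270,273): 
    row=[x for x in range(285,330) if im[y,x,2]>140 and im[y,x,0]<90]; print(y,im[y,306],row[:1],row[-1:])
s=r.read_state(); print(on('wrist',(306.3,261),.175,s).round(4))
p=s['ee_pos']; print(p)
```

```text
235 [ 17  64 131] [316] [318]
240 [ 11  64 134] [316] [318]
245 [ 14  65 133] [317] [318]
250 [ 18  89 187] [294] [318]
255 [ 16  99 207] [293] [318]
260 [ 20 100 208] [294] [318]
265 [ 18 100 206] [294] [318]
270 [ 18  99 207] [294] [318]
273 [138 138 128] [] []
[0.5632 0.2355 0.175 ]
[0.53000542 0.2664733  0.25311764]
```

```bash
python3 -m inch '{"translation":[[0.34,-0.32,0],[0.34,-0.32,0],[0.34,-0.32,-0.25],[0.34,-0.32,-0.5],[0.34,-0.32,-0.5]],"rot":[[0,0,0],[0,0,0],[0,0,0],[0,0,0],[0,0,0]],"jaw":[87,87,87,87,87]}'
python3 -m inch '{"translation":[[0,0,-0.2],[0,0,-0.4],[0,0,-0.58],[0,0,-0.58],[0,0,-0.58]],"rot":[[0,0,0],[0,0,0],[0,0,0],[0,0,0],[0,0,0]],"jaw":[87,87,87,87,87]}'
python3 - <<'E'
from h import *
s=r.read_state(); im=eyes.camera('wrist'); cv2.imwrite('pics/w2.png',im)
E
```

```text
time: 1.75
ee_pos: [0.5615, 0.2352, 0.1996]
eef_rot: [0.292, 0.956, -0.002, -0.003]
ft_force: [-1.1, -0.0, -0.3]
width: 0.0869
time: 2.25
ee_pos: [0.5616, 0.236, 0.1429]
eef_rot: [0.292, 0.956, -0.002, -0.003]
ft_force: [-1.1, -0.5, -0.0]
width: 0.0869
```

View pics/w2.png

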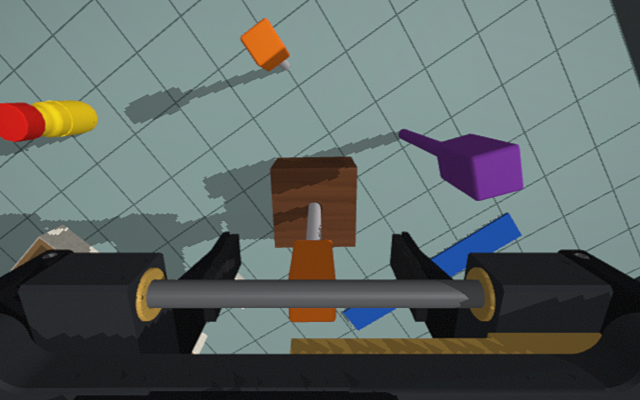

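Run:
```python
from h import *
s=r.read_state(); print(s['ee_pos'],[on('wrist',(313,v),.175,s).round(4) for v in(322,298)])
a=np.array([on('wrist',(313,322),.175,s)]); R=Ro.from_quat(s['eef_rot']).as_matrix(); print(R.T@(a[0]-s['ee_pos']), R.T@(on('wrist',(313,298),.175,s)-s['ee_pos']))
```

```text
[0.5619882  0.23599138 0.14335164] [array([0.5738, 0.2276, 0.175 ]), array([0.563 , 0.2349, 0.175 ])]
[-0.01435063 -0.00051243 -0.03169341] [-0.0014024  -0.00049009 -0.03165133]
```

```bash
python3 -m inch '{"translation":[[0.03,-0.02,0.02],[0.03,-0.02,0.02],[0.03,-0.02,0.02],[0.03,-0.02,0.02],[0.03,-0.02,0.02],[0.03,-0.02,0.02],[0.03,-0.02,0.02],[0.03,-0.02,0.02],[0.03,-0.02,0.02],[0.03,-0.02,0.02]],"rot":[[0,0,0],[0,0,0],[0,0,0],[0,0,0],[0,0,0],[0,0,0],[0,0,0],[0,0,0],[0,0,0],[0,0,0]],"jaw":[87,60,40,15,15,15,15,15,15,15]}' 35
```

```text
time: 3.3
ee_pos: [0.565, 0.234, 0.1454]
eef_rot: [0.292, 0.956, -0.002, -0.002]
ft_force: [0.0, 0.4, 0.7]
width: 0.0227
```

```bash
python3 -m inch '{"translation":[[0,0,0.1],[0,0,0.25],[0,0,0.4],[0,0,0.6],[0,0,0.8],[0,0,1],[0,0,1]],"rot":[[0,0,0],[0,0,0],[0,0,0],[0,0,0],[0,0,0],[0,0,0],[0,0,0]],"jaw":[15,15,15,15,15,15,15]}'
python3 -m inch '{"translation":[[0,-0.2,0.1],[0.04,-0.45,0.15],[0.04,-0.7,0.15],[0.04,-1,0.15]],"rot":[[0,0,0],[0,0,0],[0,0,0],[0,0,0]],"jaw":[15,15,15,15]}'
python3 -m inch '{"translation":[[0.04,-0.3,0],[0.04,-0.6,0],[0.04,-1,0]],"rot":[[0,0,0],[0,0,0],[0,0,0]],"jaw":[15,15,15]}'
python3 -m inch '{"translation":[[0.04,-0.3,0],[0.04,-0.6,0],[0.04,-1,0],[0.04,-1,0]],"rot":[[0,0,0],[0,0,0],[0,0,0],[0,0,0]],"jaw":[15,15,15,15]}'
python3 -m inch '{"translation":[[0.04,-0.3,0],[0.04,-0.6,0],[0.04,-0.75,0],[0.04,-0.85,0],[0.04,-0.85,0],[0.04,-0.85,0]],"rot":[[0,0,0],[0,0,0],[0,0,0],[0,0,0],[0,0,0],[0,0,0]],"jaw":[15,15,15,15,15,15]}'
python3 - <<'E'
from h import *
s=r.read_state();print(s['ee_pos'],s['eef_rot'],s['ft_force'])
for n in('top','side','wrist'): cv2.imwrite(f'pics/{n}3.png',eyes.camera(n))
a=cv2.imread('pics/side3.png')[90:290,290:450]; b=cv2.imread('pics/top3.png')[60:260,330:530]
w=cv2.imread('pics/wrist3.png')
cv2.imwrite('pics/c3.png',np.hstack([cv2.resize(a,(400,500),interpolation=cv2.INTER_CUBIC),cv2.resize(w[100:350,215:415],(400,500))]))
E
```

```text
time: 4.0
ee_pos: [0.5664, 0.2345, 0.2498]
eef_rot: [0.292, 0.956, 0.001, 0.0]
ft_force: [0.7, 0.5, -0.8]
width: 0.0216
time: 4.4
ee_pos: [0.5703, 0.1332, 0.2652]
eef_rot: [0.292, 0.956, 0.001, 0.0]
ft_force: [0.3, -0.8, -1.3]
width: 0.0218
time: 4.7
ee_pos: [0.5738, 0.0323, 0.2652]
eef_rot: [0.291, 0.957, 0.001, -0.0]
ft_force: [0.4, -0.4, -1.2]
width: 0.0217
time: 5.1
ee_pos: [0.5767, -0.0755, 0.2658]
eef_rot: [0.296, 0.955, -0.0, 0.0]
ft_force: [0.8, -0.3, -1.7]
width: 0.0216
time: 5.7
ee_pos: [0.5809, -0.1591, 0.2657]
eef_rot: [0.295, 0.955, 0.0, 0.0]
ft_force: [0.6, -0.2, -1.8]
width: 0.0218
[ 0.58089092 -0.15908268  0.26569819] [2.95167769e-01 9.55445386e-01 3.45521990e-05 3.18681656e-04] [ 0.64543476 -0.17585917 -1.80093134]
```

View pics/c3.png

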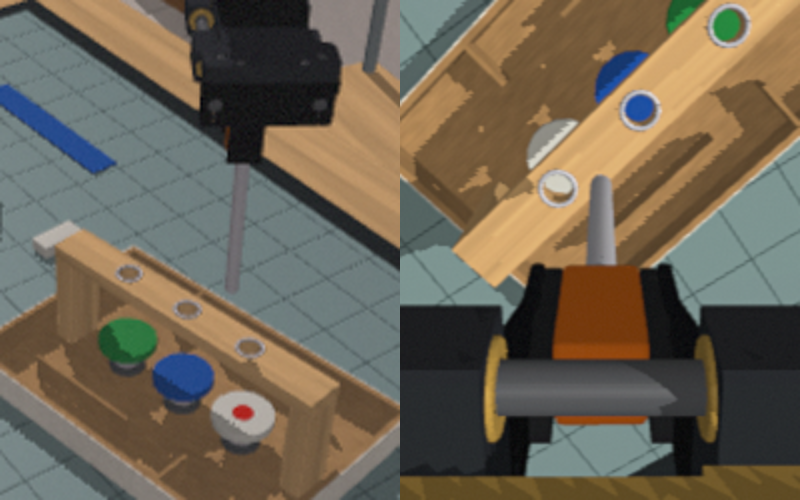

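Run:
```python
from h import *
s=r.read_state(); p=s['ee_pos']; zf=p[2]-.1304
print('zf',zf,'hole wrist',on('wrist',(294,194),.1,s).round(4))
print('holes w',[on('wrist',(215+(x-400)/2,100+y/2),.1,s).round(4) for x,y in((640,110),(729,25))])
f=on('wrist',(315,192),zf,s); print('foot wrist',f.round(4),(f-p).round(4)); g=on('side',(383.2,204),zf);print('foot side',g.round(4),(g-p).round(4))
print('side holes',[on('side',(290+x*.4,90+y*.4),.1).round(4) for x,y in((250,348),(187,309),(129,273))], 'spot',on('side',(290+242*.4,90+412*.4),.035).round(4))
R=Ro.from_quat(s['eef_rot']).as_matrix(); print('toolx',R[:,0])
# refine rings by white-ish ring in wrist
w=cv2.imread('pics/wrist3.png'); im=cv2.resize(w[160:230,270:340],(560,560),interpolation=cv2.INTER_CUBIC); cv2.imwrite('pics/hz.png',im)
```

```text
zf 0.1353651957106549 hole wrist [ 0.5804 -0.1855  0.1   ]
holes w [array([ 0.5699, -0.1266,  0.1   ]), array([ 0.5593, -0.0674,  0.1   ])]
foot wrist [ 0.5822 -0.1596  0.1354] [ 0.0013 -0.0006 -0.1304]
foot side [ 0.5861 -0.1595  0.1354] [ 0.0051 -0.0005 -0.1304]
side holes [array([ 0.5802, -0.1892,  0.1   ]), array([ 0.5699, -0.1299,  0.1   ]), array([ 0.5597, -0.0708,  0.1   ])] spot [ 0.58   -0.1881  0.035 ]
toolx [-8.26129664e-01  5.63479486e-01 -8.04485185e-04]
```

View pics/hz.png

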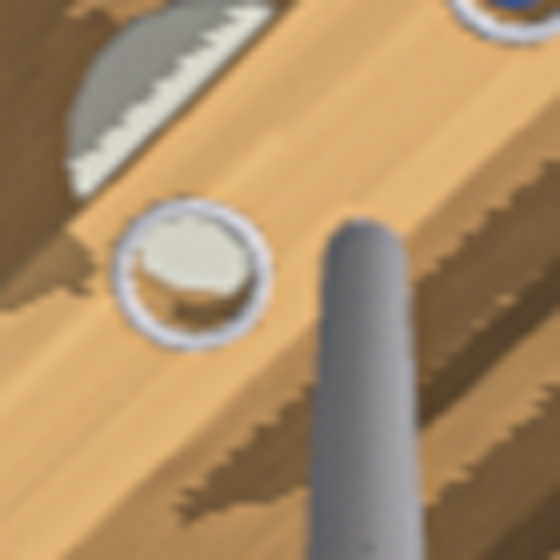

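Ring centre is at wrist pixel (294,194) and the foot at (316,192). The side view disagrees by about 4 mm, so I'll move just above the hole and compare there, where parallax is small.

```bash
python3 -m inch '{"translation":[[-0.01,-0.15,0],[-0.03,-0.27,0],[-0.03,-0.27,-0.12],[-0.03,-0.27,-0.25],[-0.03,-0.27,-0.25],[-0.03,-0.27,-0.25],[-0.03,-0.27,-0.25]],"rot":[[0,0,0],[0,0,0],[0,0,0],[0,0,0],[0,0,0],[0,0,0],[0,0,0]],"jaw":[15,15,15,15,15,15,15]}'
python3 - <<'E'
from h import *
s=r.read_state();print(s['ee_pos'],s['eef_rot'])
for n in('side','wrist'): cv2.imwrite(f'pics/{n}4.png',eyes.camera(n))
a=cv2.imread('pics/side4.png')[200:250,365:415]
w=cv2.imread('pics/wrist4.png')[160:220,285:345]
cv2.imwrite('pics/c4.png',np.hstack([cv2.resize(a,(400,400),interpolation=cv2.INTER_CUBIC),cv2.resize(w,(400,400),interpolation=cv2.INTER_CUBIC)]))
E
```

```text
time: 6.55
ee_pos: [0.5782, -0.1857, 0.241]
eef_rot: [0.295, 0.956, -0.0, 0.001]
ft_force: [-0.7, -0.0, -0.5]
width: 0.0218
[ 0.57817065 -0.18566261  0.24095315] [ 2.94557779e-01  9.55633531e-01 -1.77475696e-05  5.18515971e-04]
```

View pics/c4.png

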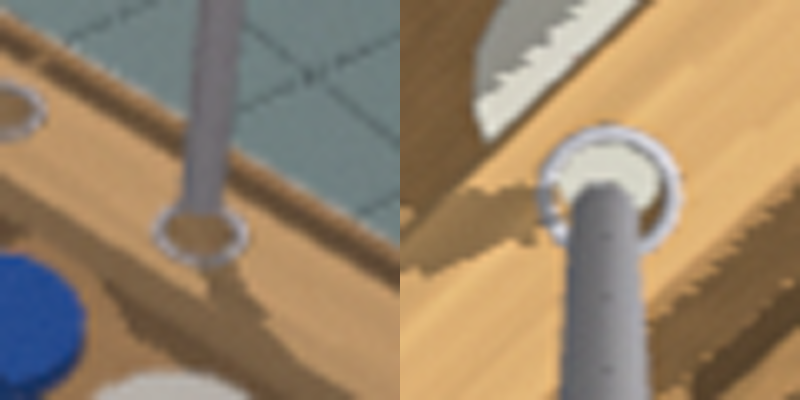

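Run:
```python
from h import *
s=r.read_state(); p=s['ee_pos']
hw=on('wrist',(316.5,188.8),.1,s); hs=on('side',(390.1,229.4),.1)
for z in(.108,.1106,.113):
    print(z,'wrist d',(hw-on('wrist',(315.6,191.65),z,s)).round(4),'side d',(hs-on('side',(390.4,225.5),z)).round(4))
print(hw,hs)
```

```text
0.108 wrist d [ 0.0001  0.001  -0.008 ] side d [-0.0009 -0.0012 -0.008 ]
0.1106 wrist d [ 0.0008  0.0005 -0.0106] side d [ 0.0012  0.0009 -0.0106]
0.113 wrist d [ 0.0014  0.0001 -0.013 ] side d [ 0.0031  0.0029 -0.013 ]
[ 0.58042268 -0.18533755  0.1       ] [ 0.5800238  -0.18970397  0.1       ]
```

```bash
python3 -m inch '{"translation":[[0.01,0.01,0],[0.01,0.01,0],[0.01,0.01,-0.1],[0.01,0.01,-0.2],[0.01,0.01,-0.3],[0.01,0.01,-0.4],[0.01,0.01,-0.5],[0.01,0.01,-0.6],[0.01,0.01,-0.68],[0.01,0.01,-0.68],[0.01,0.01,-0.68],[0.01,0.01,-0.68]],"rot":[[0,0,0],[0,0,0],[0,0,0],[0,0,0],[0,0,0],[0,0,0],[0,0,0],[0,0,0],[0,0,0],[0,0,0],[0,0,0],[0,0,0]],"jaw":[15,15,15,15,15,15,15,15,15,15,15,15]}'
python3 - <<'E'
from h import *
s=r.read_state();print(s['ee_pos'],s['eef_rot'],s['ft_force'])
for n in('side','wrist'): cv2.imwrite(f'pics/{n}5.png',eyes.camera(n))
a=cv2.imread('pics/side5.png')[205:285,350:430]
w=cv2.imread('pics/wrist5.png')[150:230,275:355]
cv2.imwrite('pics/c5.png',np.hstack([cv2.resize(a,(400,400),interpolation=cv2.INTER_CUBIC),cv2.resize(w,(400,400),interpolation=cv2.INTER_CUBIC)]))
E
```

```text
time: 7.85
ee_pos: [0.5795, -0.185, 0.1737]
eef_rot: [0.295, 0.956, 0.0, 0.001]
ft_force: [-0.1, 0.1, -0.5]
width: 0.0218
[ 0.57951962 -0.18497854  0.17373115] [2.94717565e-01 9.55583658e-01 5.17659988e-05 1.19456553e-03] [-0.05970601  0.13734418 -0.48300297]
```

View pics/c5.png

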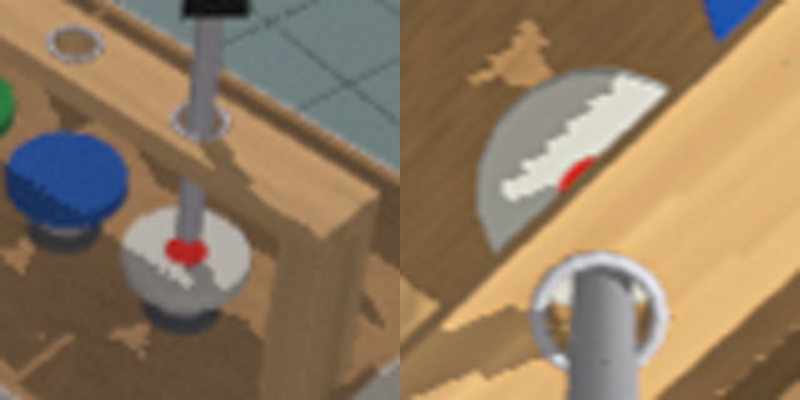

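```bash
python3 - <<'E'
from h import *
a=proj('side',np.array([.58,-.187,.15]));b=proj('side',np.array([.58,-.187,.045]));print(a,b,(a-b)[0]/(a-b)[1])
g=cv2.cvtColor(cv2.imread('pics/side5.png'),cv2.COLOR_BGR2HSV)
for v in(209,212,216,220,224,242,246,250): print(v,[int(x) for x in range(380,400) if g[v,x,1]<60 and g[v,x,2]<165])
E
python3 -m inch '{"translation":[[0,0,-0.03],[0,0,-0.06],[0,0,-0.06],[0,0,-0.06],[0,0,-0.06]],"rot":[[0,0,0],[0,0,0],[0,0,0],[0,0,0],[0,0,0]],"jaw":[15,15,15,15,15]}'
python3 -m inch '{"translation":[[0,0,-0.02],[0,0,-0.04],[0,0,-0.04],[0,0,-0.04],[0,0,-0.04],[0,0,-0.04]],"rot":[[0,0,0],[0,0,0],[0,0,0],[0,0,0],[0,0,0],[0,0,0]],"jaw":[15,15,15,15,15,15]}'
python3 -m inch '{"translation":[[0,0,-0.02],[0,0,-0.03],[0,0,-0.03],[0,0,-0.03],[0,0,-0.03],[0,0,-0.03]],"rot":[[0,0,0],[0,0,0],[0,0,0],[0,0,0],[0,0,0],[0,0,0]],"jaw":[15,15,15,15,15,15]}'
```

```text
[391.33491923 206.98086022] [386.8177285  250.61087432] -0.10353401935667418
209 [380, 381, 382, 383, 384, 385, 386, 387, 388, 389, 390, 391, 392, 393, 394, 395, 396, 397, 398, 399]
212 [384, 385, 386, 387, 388, 389, 390, 391, 392, 393, 394, 395, 396, 397, 398, 399]
216 [389, 390, 391, 392, 393, 394, 395, 396, 397, 398, 399]
220 [388, 389, 390, 391, 392, 393, 397, 398, 399]
224 [388, 389, 390, 391, 392]
242 [386, 387, 388, 389]
246 [384, 385, 386, 387, 388, 389, 390]
250 [385, 386, 387, 388, 389, 390, 396, 397]
time: 8.45
ee_pos: [0.5795, -0.1849, 0.1678]
eef_rot: [0.295, 0.956, 0.0, 0.001]
ft_force: [0.6, -0.7, -0.5]
width: 0.0216
time: 9.05
ee_pos: [0.5795, -0.185, 0.1638]
eef_rot: [0.295, 0.956, 0.0, 0.001]
ft_force: [-0.3, 0.9, -0.6]
width: 0.0216
time: 9.65
ee_pos: [0.5796, -0.185, 0.1609]
eef_rot: [0.295, 0.956, 0.0, 0.001]
ft_force: [-0.4, -0.3, 1.5]
width: 0.0218
```

```bash
python3 -m inch '{"translation":[[0,0,-0.01],[0,0,-0.025],[0,0,-0.025],[0,0,-0.025],[0,0,-0.025],[0,0,-0.025],[0,0,-0.025]],"rot":[[0,0,0],[0,0,0],[0,0,0],[0,0,0],[0,0,0],[0,0,0],[0,0,0]],"jaw":[15,15,15,15,15,15,15]}'
python3 - <<'E'
from h import *
F=[]
for i in range(24):
    im=eyes.camera('side'); F.append(r.read_state()['ft_force'])
F=np.array(F);print(F.mean(0),F.std(0),r.read_state()['ee_pos'])
cv2.imwrite('pics/side6.png',im)
z=[cv2.resize(cv2.imread(f'pics/side{k}.png')[205:285,350:430],(400,400),interpolation=cv2.INTER_CUBIC) for k in(5,6)]
cv2.imwrite('pics/c6.png',np.hstack(z))
# disc lower-left extents: bottom row of whitish at disc columns
for k in(0,5,6):
    h=cv2.cvtColor(cv2.imread(f'pics/side{k}.png'),cv2.COLOR_BGR2HSV); m=cv2.inRange(h[240:285,372:402],(0,0,95),(180,75,255))
    n,l,st,c=cv2.connectedComponentsWithStats(m); print(k,st[1:][st[1:,4]>60])
E
```

```text
time: 10.35
ee_pos: [0.5796, -0.185, 0.1585]
eef_rot: [0.295, 0.956, 0.0, 0.001]
ft_force: [-0.3, 0.4, 3.7]
width: 0.0218
[-0.47304291  0.19950871  3.06078206] [0.55346726 0.6344929  0.43092583] [ 0.57962561 -0.18498351  0.15844943]
0 [[  2   6  26  22 410]]
5 [[  2   0  26  28 442]]
6 [[  1   0  27  30 462]]
```

View pics/c6.png

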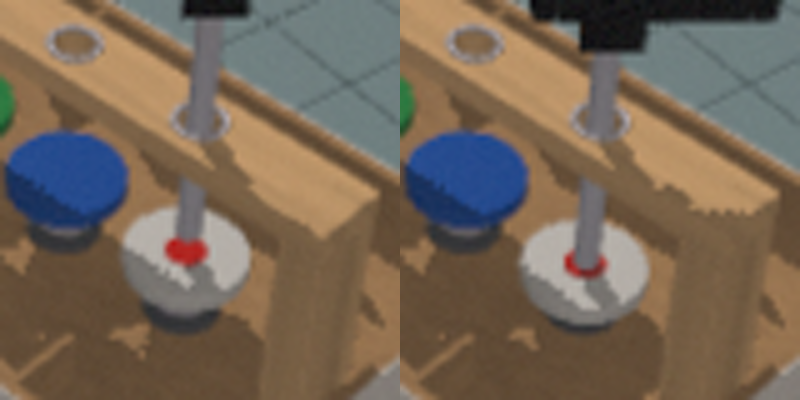

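The foot is on the red spot. The disc has sunk about 2.6 px, or roughly 6.5 mm. Net force is about 3.9 N and TCP height implies about 6.9 mm, so I'm handing in.

```bash
python3 -c "
from bench import r
print(r.close_job())"
```

```text
the job is handed in; nothing more can be done
None
```

I pulled the larger orange-handled rod from its block and passed it through the bridge hole above the white disc. I set its foot on the red spot and handed the job in while still gripping the rod and holding the disc pressed.

- **Press depth:** the last checks put it close to half travel (7 mm). Tool height gives about 6.9 mm. Force gives about 6.6 mm: 3.1 N mean reading, plus about 0.8 N rod weight. The disc's shift in the side view gives about 6.5 mm.
- **Rod:** it is upright within about 1.5° in the side view and clear of the hole edge. The grip was steady at 22 mm opening.
- **Other things:** blue and green were not pressed, and I moved nothing else on the table. I did not take a final picture of the whole table.
- **Time:** about 11.6 s of the 46 s allowed.
- **Disagreement:** the wrist and side cameras first differed by about 4 mm on the foot's position. Just above the hole they agreed to within 1 mm, so I used that for the descent.

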